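# Drop the hex key home in the gearbox plug and tighten it

### The arm

A 6-joint arm with a two-finger parallel gripper is mounted at the origin on the work surface. World frame = base frame: x ahead of the robot, y to its left, z up, the work surface at z = 0. Lengths are in m, angles in degrees, forces in N, time in s.
With the tool pointing down it reaches from about 0.375 to 0.75 m from the base axis. Payload 9 kg.
Tool frame: the origin (TCP) lies between the finger pads; the fingertips stand 17 mm ahead of it and the grasp point (between the pads) lies 2 mm behind it (robot.finger_overhang is the distance from the TCP to the fingertips, in m); z points along the fingers, y is the line along which they close (so a half turn about z gives the same grasp; the last joint's range is limited). The gripper opens to 85 mm and grips with 20 to 120 N. Pads are 22 mm wide; open, the fingers measure 114 mm over their backs; the gripper's body (76 mm by 85 mm) begins 54 mm behind the grasp point. The pads swing forward as they close: fully open they stand 13 mm farther back than shut.
Start: joints at [57.141, 5.964, 5.575, 89.605, 0, 77.527], TCP at [0.209, 0.562, 0.248] pointing down, gripper open.
Joint ranges: [-171.21, 171.21], [-48.23, 106.86], [-62.78, 66.21], [-105.2, 120.99], [-86.42, 89.51], [-180, 180]. Speed limits (degrees/s): [127.2, 127.2, 147.25, 180, 180, 180].

### API

Orientations are given as [roll, pitch, yaw] about the fixed x, y, z axes, in that order (R = Rz(yaw) Ry(pitch) Rx(roll)).
In Python, from rig import robot gives the robot as it stands. Calls block until the motion is done:
- robot.move_pose(position, orientation): joint-space move of the TCP to a pose.
- robot.move_linear(position, orientation=None, v=0.15): straight line of the TCP; orientation=None keeps the orientation; v is the mean speed in m/s.
- robot.movej(angles): joint-space move.
- robot.command_gripper(opening, grasp_force=None): finger opening in m; grasp_force is the grip in N (None keeps the last); returns when the fingers have stopped.
- robot.sleep(seconds).
- robot.solve_ik(position, orientation): joint angles nearest the present ones, or None.
- robot.sense(): the state.
- robot.capture(name): name is "side" or "top"; returns a dict with "img" (384x512x3 uint8, red, green, blue), "depth" (384x512 float32, m along the optical axis (not along the pixel's ray), 0 where there is no reading), "K" (3x3 intrinsics, pixels), "D" ([k1, k2, p1, p2, k3] as OpenCV has them; the pictures are not rectified), "cam_to_world" (4x4, takes a point from camera to world coordinates). Camera axes: x right, y down, z forward; pixel columns grow to the right and rows downward; lengths in m; the calibration is good to about 2 mm. A picture is of the moment at which its call begins.
A pose or a line that the arm cannot do raises robot.PlanningError and nothing moves.
- robot.hand_in(): hands the job in; it is judged then, once.
The state is a dict: "time": time; "joint_pos": joint angles; "qd": joint speeds; "tau": joint torques, N m; "ee_pos": TCP position; "ee_rot": TCP orientation; "force": force on the tool from outside, world axes, zero at the start; "wrist_torque": the same for the moment, N m; "grip_width": finger opening in m; "gripper_force": force on a finger pad.
Only numpy, scipy, OpenCV 4.12 (cv2) and the standard library are available. Lean on these libraries where they do the work, as an engineer would, in place of code of your own. Each camera call takes 0.05 s, during which the arm holds its last target. There are 200 camera calls.

### The job

The big T-handled hex key is standing in the deep bore of the gearbox casing, but its hexagon is only resting on the rim of the socket in the plug below. Turn the key clockwise (seen from above) until it drops into the socket, then keep turning the same way until the plug comes up tight against its stop. Leave the key standing in the socket, let go of it, and leave the can, the spanner and the tray of bolts where they are.

Things in the scene. Friction and masses are not known exactly. Their poses are not given: they have to be found in the camera images.
- key: Loose steel T-handled hex key, about 0.5 kg. Origin at the centre of its lower tip, z up the shank, x along the T bar. From the tip up: hexagon 30 mm across flats, 20 mm long; round collar 37 mm wide to 70 mm; shank 20 mm wide; hub 26 mm wide from 107 to 133 mm. At the start it stands upright in the bore, its tip on the plug's top face, 40 mm above the bench; it drops 16 mm by its own weight.
- key_bar (a point): Middle of the key's T bar, on the key's axis, 120 mm above its tip (160 mm above the bench at the start, 144 mm once dropped in). The bar is a plain round rod of 14 mm diameter along the key's x, reaching 90 mm either side; both ends are alike. It may be pushed at either half or gripped.
- plug_face (a point): Centre of the top face of the steel plug at the bottom of the bore, 40 mm above the bench, z up. In it, hidden under the key, is a hexagon socket 32 mm across flats and 16 mm deep. It starts 20 to 40 degrees out of line with the key's hexagon (they match every 60 degrees); the oiled key turns almost freely and falls in when within about 7 degrees.
- plug (a joint): Angle of the plug, rad, growing clockwise seen from above; starts between 0 and 0.17, hard stop at 0.6 (tight). Steady drag of 0.2 Nm (3 N pushing 70 mm from the axis); it stays where left; at the stop the resistance rises steeply. The key has about 7 degrees of play either way in the socket, so it moves a little before the plug follows. From start to tight the key turns about 60 to 75 degrees.
- casing: Aluminium gearbox casing bolted to the bench; fixed. Origin under its centre at bench level. Base plate 220 x 150 x 12 mm, body 170 x 120 mm (188 mm along x with ribs) up to 75 mm high; in the middle a boss of 64 mm diameter with its rim 110 mm above the bench, the highest point. The upright bore in it, on the casing's z axis, is 38 mm wide, down to the plug's face.
- can: loose grey metal can, 72 mm diameter and 90 mm high, a bystander on the bench some 0.16 to 0.19 m from the bore. Origin under its centre.
- spanner: loose steel spanner 190 mm long lying flat on the bench, a bystander some 0.16 to 0.19 m from the bore. Origin under its middle, x along it.
- tray: loose black plastic tray 120 x 90 x 35 mm with bolts in it, a bystander on the bench some 0.16 to 0.19 m from the bore. Origin under its centre.
Mind the look-alikes: they are no part of the job. What is meant by the key is not blue, and is the smaller of those in its own colour.

How it is judged (in metres and radians):
On the way, in this order (a step that is already met when the one before it is completed fails the run):
1. the key has dropped into the socket (z of key in the frame of plug_face below -0.012 m and horizontal distance between key and plug_face below 0.005 m), for 0.1 s.
2. the plug is turned tight (value of joint plug above 0.54 rad), for 0.1 s.
At the end, for the whole second after the job is handed in: The plug is tight (within 0.06 rad of its stop), the key stands still and upright (within 0.1 rad) in the socket, its tip at least 12 mm below the plug's top face and within 5 mm of its axis (all of step 1 and value of joint plug above 0.54 rad and angle between key's own z axis and vertical below 0.1 rad and linear speed of key below 0.02 m/s); the robot touches nothing.
It fails at once if a bystander (can, spanner or tray) is moved more than 30 mm (distance of any of can, spanner, tray from where it was at the start of the episode above 0.03 m).
It also fails if it takes over 35 s, if anything falls off the work surface, if the arm or the gripper's body presses on something with over 40 N, if the wrist force passes 120 N, or if a joint passes its speed limit or range.

## Working session

There is one attempt and no reset: what is moved stays moved. The work goes in short steps, each a Python script; the robot and the scene stay as the last script left them, time stands still between calls to the robot, and variables do not carry over. Pictures are saved under pics/ and viewed, at most 10 in all, crops included, and the job is handed in when it is done.

```bash
mkdir -p pics; ls; python3 - <<'E'
from rig import robot
import cv2,numpy as np,pickle
d={n:robot.capture(n) for n in("top","side")}
pickle.dump(d,open('c0.pkl','wb'))
for n in d:
    cv2.imwrite(f'pics/{n}0.png',d[n]['img'][:,:,::-1]); print(n,d[n]['K'],d[n]['D'],d[n]['cam_to_world'])
print(robot.sense())
E
```

```text
pics
top [[441.8025503    0.         255.91633872]
 [  0.         441.8025503  199.80118508]
 [  0.           0.           1.        ]] [-0.14134139  0.          0.          0.          0.        ] [[-0.01189529 -0.98437038  0.17570843  0.33537309]
 [-0.99984925  0.01393193  0.01036197  0.08735558]
 [-0.01264797 -0.17555868 -0.98438772  1.17113167]
 [ 0.          0.          0.          1.        ]]
side [[429.30804906   0.         242.74290583]
 [  0.         429.30804906 194.75166326]
 [  0.           0.           1.        ]] [0.03353027 0.         0.         0.         0.        ] [[ 9.55232073e-01 -2.17906617e-01  2.00120947e-01  3.07207590e-01]
 [-2.95856847e-01 -7.02081871e-01  6.47726618e-01 -5.68150064e-01]
 [-6.42627072e-04 -6.77936393e-01 -7.35120286e-01  8.57843169e-01]
 [ 0.00000000e+00  0.00000000e+00  0.00000000e+00  1.00000000e+00]]
{'time': 0.1, 'joint_pos': array([5.71415719e+01, 5.99634415e+00, 5.53320286e+00, 8.96041233e+01,
       1.21251796e-03, 7.75236238e+01]), 'qd': array([-0.11019964, -0.11141525,  0.10292747, -0.0271366 ,  0.06972501,
       -0.03166833]), 'tau': array([ 5.97838894e-03, -5.58210433e+01,  5.04717171e+01,  1.30414835e-02,
       -3.31151914e-04,  1.61868377e-05]), 'ee_pos': array([0.20883644, 0.56220265, 0.24760456]), 'ee_rot': array([-1.79934586e+02, -1.57155193e-02,  1.59617938e+02]), 'force': array([-0.04525035,  0.84337032, -0.38482905]), 'wrist_torque': array([-0.03237985, -0.01179344,  0.03640044]), 'gripper_force': 0.0, 'grip_width': 0.08512405211081557}
```

View pics/top0.png

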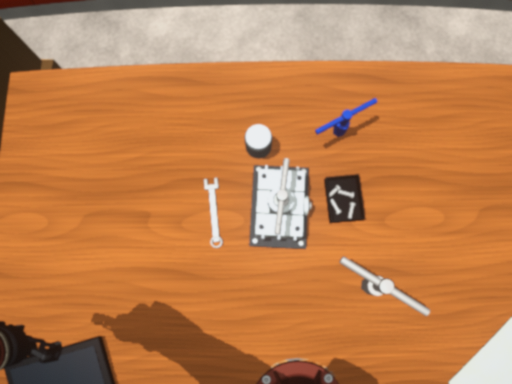

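View pics/side0.png

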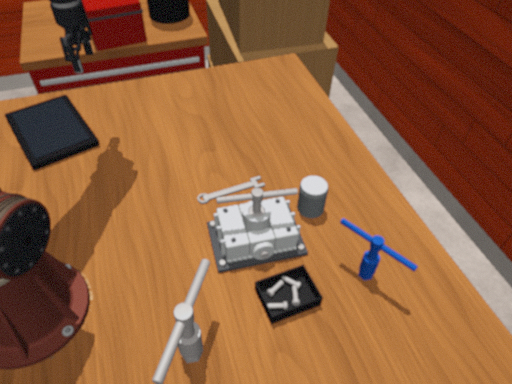

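Candidates: the grey T in the casing, top (283,197) / side (257,200); a blue T at top (345,118), excluded because it is blue; and a larger grey T at top (386,287), excluded because it is bigger and not in the casing. I choose the one in the casing. Next I measure its bar from the depth and check it in a crop.

```bash
cat > h.py <<'E'
import cv2,numpy as np
def rays(c,px):
    u=cv2.undistortPoints(np.float32(px).reshape(-1,1,2),c['K'],np.array(c['D'])).reshape(-1,2)
    T=c['cam_to_world']; return T[:3,3],np.c_[u,np.ones(len(u))]@T[:3,:3].T
def onplane(c,px,z):
    o,r=rays(c,px); return o+r*((z-o[2])/r[:,2])[:,None]
def cloud(c):
    h,w=c['depth'].shape; v,u=np.mgrid[:h,:w]
    o,r=rays(c,np.c_[u.ravel(),v.ravel()])
    p=o+r*c['depth'].reshape(-1,1); p[c['depth'].ravel()<=0]=np.nan
    return p.reshape(h,w,3)
def bar(c,zc,near=None):
    """bar pixels by height; returns centre, direction(deg), length, using rays on plane zc"""
    p=cloud(c); z=p[...,2]; sat=np.ptp(c['img'].astype(int),axis=2)
    m=((abs(z-zc)<.022)&(sat<60)).astype(np.uint8)
    n,l,s,_=cv2.connectedComponentsWithStats(m); out=[]
    for i in range(1,n):
        if s[i,4]<60: continue
        v,u=np.nonzero(l==i); q=onplane(c,np.c_[u,v],zc)
        (x,y),(a,b),t=cv2.minAreaRect(np.float32(q[:,:2]*1000))
        w=q[:,:2]-q[:,:2].mean(0); e=np.linalg.svd(w,full_matrices=False)[2][0]
        L=np.ptp(w@e); out.append((s[i].tolist(),np.round([x,y,a,b],1),round(np.degrees(np.arctan2(e[1],e[0]))%180,1),round(L,4),np.round(np.nanmedian(z[l==i]),3)))
    return out,m
E
python3 - <<'E'
from h import *; import pickle
d=pickle.load(open('c0.pkl','rb'))
ims=[]
for n,(x,y) in zip(d,[(283,197),(257,205)]):
    o,m=bar(d[n],.16); print(n,*o,sep='\n')
    im=d[n]['img'][:,:,::-1].copy()
    cr=im[y-55:y+55,x-60:x+60]; mk=m[y-55:y+55,x-60:x+60]
    e=cr.copy(); e[mk>0]=(0,0,255); ims.append(np.hstack([cv2.resize(t,None,fx=3,fy=2.6) for t in(cr,e)]))
cv2.imwrite('pics/crop.png',np.vstack(ims)[:600])
# casing: low-saturation dark/bright region heights 0.005..0.09
c=d['top'];p=cloud(c);s=c['img'].max(2)
for nm,z0,z1 in(('body',.06,.085),('plate',.006,.02)):
    q=p[140:260,240:330].reshape(-1,3);q=q[(q[:,2]>z0)&(q[:,2]<z1)]
    print(nm,len(q),cv2.minAreaRect(np.float32(q[:,:2]*1000)))
E
```

```text
top
([274, 158, 15, 76, 492], array([526.4,  39.4,  24. , 179.5]), np.float64(171.7), np.float64(0.1802), np.float64(0.166))
([340, 257, 90, 59, 875], array([ 311.9, -193.4,  236.6,   35.9]), np.float64(57.4), np.float64(0.2371), np.float64(0.165))
side
([216, 188, 81, 18, 607], array([524.7,  33.2,  50.8, 178.2]), np.float64(172.1), np.float64(0.1814), np.float64(0.165))
([0, 255, 47, 60, 990], array([ 51.7, -51.9, 124.8,  50.4]), np.float64(46.7), np.float64(0.126), np.float64(0.158))
([153, 259, 57, 125, 1517], array([ 314. , -195.4,  239.3,   38.8]), np.float64(57.6), np.float64(0.2406), np.float64(0.165))
body 2580 ((562.0254516601562, 42.5257568359375), (272.38018798828125, 143.3214111328125), 5.998402118682861)
plate 1279 ((547.2752685546875, 16.759422302246094), (316.25372314453125, 234.1206512451172), 1.906575322151184)
```

View pics/crop.png

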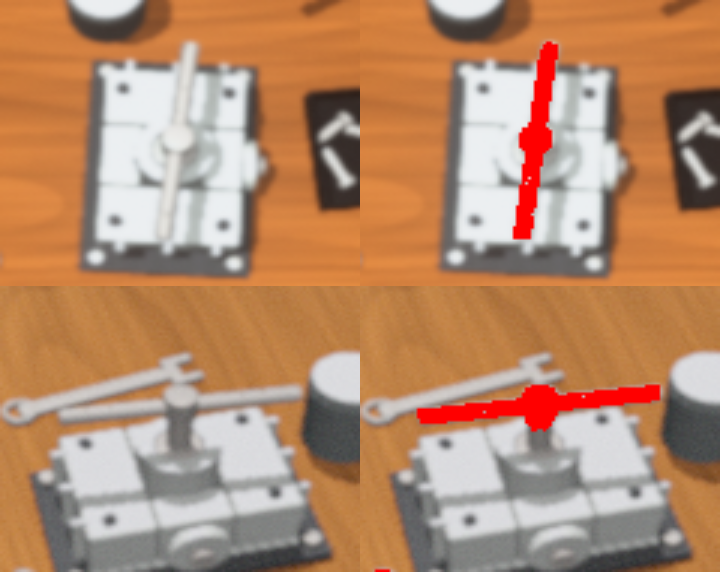

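The crop confirms the key: grey, 180 mm bar in the casing, hub in the top view at about (283,197). The other grey T measures 240 mm. The plan is to straddle the hub with the fingers half open and turn the wrist, so the pads push the two bar halves as a pure couple and the key stays free to drop. First I refine the axis from the bar's outer parts.

```bash
cat >> h.py <<'E'
def axis(c,zc,guess=(.526,.037)):
    p=cloud(c); z=p[...,2]; sat=np.ptp(c['img'].astype(int),axis=2)
    v,u=np.nonzero((abs(z-zc)<.022)&(sat<60)&(np.hypot(p[...,0]-guess[0],p[...,1]-guess[1])<.11))
    q=onplane(c,np.c_[u,v],zc)[:,:2]
    for _ in range(2):
        m=q.mean(0); e=np.linalg.svd(q-m,full_matrices=False)[2][0]; t=(q-m)@e
        mid=(t.min()+t.max())/2; q=q[(abs(t-mid)>.025)]
    e*=np.sign(e[0]); n=np.array([-e[1],e[0]]); t=(q-m)@e
    ends=np.mean([np.median(((q-m)@n)[t<0]),np.median(((q-m)@n)[t>0])])
    return m+e*(t.min()+t.max())/2+n*ends, np.degrees(np.arctan2(e[1],e[0])), np.ptp(t)
E
python3 - <<'E'
from h import *; import pickle
from rig import robot
d=pickle.load(open('c0.pkl','rb'))
for n in d: print(n,axis(d[n],.16))
A=np.mean([axis(d[n],.16)[0] for n in d],axis=0); print(A)
j=robot.solve_ik([*A,.25],[180,0,-33]); print(j)
print(robot.solve_ik([*A,.143],[180,0,-33]))
E
```

```text
top (array([0.52622758, 0.03885062]), np.float64(-8.311244861283251), np.float64(0.1802301571506984))
side (array([0.52649509, 0.0363942 ]), np.float64(-8.152159274643509), np.float64(0.1813541809393294))
[0.52636133 0.03762241]
[ -10.12848769   -6.65887087   -6.82808091   89.83078995    0.
 -157.12848769]
[ -10.12848769   -6.33069395  -17.64071034   78.68998362    0.
 -157.12848769]
```

```bash
python3 - <<'E'
from h import *
from rig import robot
A=[.5264,.0376]
robot.move_pose([*A,.25],[180,0,-33]); robot.command_gripper(.036)
s=robot.sense(); print(s['time'],s['ee_pos'],s['ee_rot'],s['grip_width'])
robot.move_linear([*A,.143],v=.1)
s=robot.sense(); print(s['time'],s['ee_pos'],s['force'],s['wrist_torque'],s['joint_pos'])
for n in('top','side'):
    c=robot.capture(n); cv2.imwrite(f'pics/{n}1.png',cv2.resize(c['img'][120:280,180:390,::-1],None,fx=3,fy=3))
E
```

```text
4.0417 [0.52641062 0.03760886 0.25000143] [-1.79999352e+02 -5.22484854e-04 -3.29974168e+01] 0.03592782787781246
5.2583 [0.52684926 0.03749183 0.14378792] [-0.41680415 -0.2266603  -0.82375477] [ 0.02889616 -0.01341456  0.00387493] [-1.01322904e+01 -6.34661539e+00 -1.75733154e+01  7.87064012e+01
 -1.75136297e-03 -1.57129514e+02]
```

View pics/side1.png

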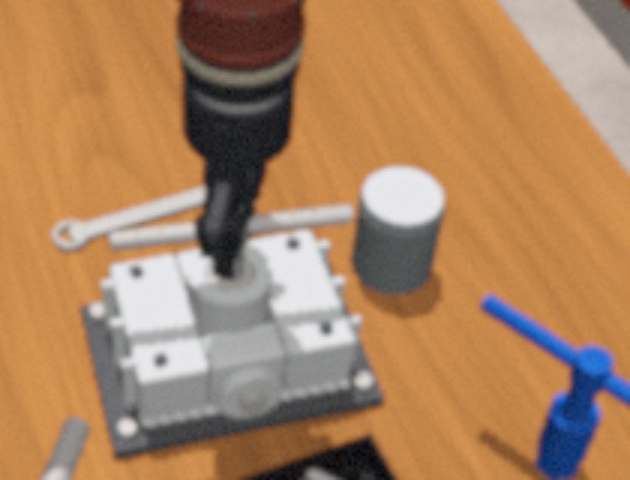

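The fingers straddle the hub at crop (230,250) without any contact. Now I turn in small steps, tracking the bar's angle and height and the torque, and stop when the key drops.

```bash
cat >> h.py <<'E'
def barstate(c,A=(.5264,.0376)):
    p=cloud(c); r=np.hypot(p[...,0]-A[0],p[...,1]-A[1]); sat=np.ptp(c['img'].astype(int),axis=2)
    m=(r>.045)&(r<.092)&(p[...,2]>.125)&(p[...,2]<.18)&(sat<60)&(c['img'].max(2)>90)
    if m.sum()<25: return None,None,int(m.sum())
    z=np.median(p[m][:,2]); v,u=np.nonzero(m); q=onplane(c,np.c_[u,v],z-.005)[:,:2]-A
    a=np.arctan2(q[:,1],q[:,0]); return round(np.degrees(np.angle(np.mean(np.exp(2j*a))))/2,1),round(float(z),4),int(m.sum())
def turn(robot,step,n,stop):
    for _ in range(n):
        j=np.array(robot.sense()['joint_pos']); 
        turn.j=j if not hasattr(turn,'j') else turn.j
        turn.j=turn.j+[0,0,0,0,0,step]; robot.movej(turn.j)
        s=robot.sense(); b=barstate(robot.capture('top'))
        print(round(s['time'],2),'j6',round(s['joint_pos'][5],1),'Tz',round(s['wrist_torque'][2],2),'F',s['force'].round(1),b,flush=True)
        if stop(s,b): break
E
python3 - <<'E'
from h import *
from rig import robot
print(barstate(robot.capture('top')),barstate(robot.capture('side')))
turn(robot,8,1,lambda s,b:0)
turn(robot,4,9,lambda s,b:abs(s['wrist_torque'][2])>.5 or (b[1] and b[1]<.156))
E
```

```text
(None, None, 0) (np.float64(-7.9), 0.1646, 256)
5.72 j6 -149.3 Tz -0.05 F [-0.3 -0.  -1. ] (None, None, 0)
6.02 j6 -145.3 Tz -0.02 F [-1.3 -0.3 -0.3] (None, None, 0)
6.32 j6 -141.3 Tz -0.03 F [-0.4 -0.7 -0.9] (None, None, 0)
6.62 j6 -137.3 Tz -0.03 F [ 0.7  0.1 -0.3] (None, None, 0)
6.92 j6 -133.3 Tz -0.01 F [1.2 0.5 0.1] (None, None, 0)
7.22 j6 -129.3 Tz 0.01 F [-0.4 -0.4  0.5] (None, None, 0)
7.52 j6 -125.3 Tz 0.01 F [ 0.7 -0.1 -0. ] (None, None, 0)
7.82 j6 -121.3 Tz -0.05 F [-0.4 -0.3 -0. ] (None, None, 0)
8.12 j6 -117.3 Tz -0.01 F [-0.4  0.5  0.1] (None, None, 0)
8.42 j6 -113.3 Tz 0.01 F [ 0.3  0.4 -0.4] (None, None, 0)
```

The arm hides the bar in the top view, so I switch to the side view.

```bash
sed -i "s/barstate(robot.capture('top'))/barstate(robot.capture('side'))/" h.py; python3 - <<'E'
from h import *
from rig import robot
c=robot.capture('side');print(barstate(c))
turn(robot,4,8,lambda s,b:abs(s['wrist_torque'][2])>.5 or (b[1] and b[1]<.156))
c=robot.capture('side');cv2.imwrite('pics/side2.png',cv2.resize(c['img'][120:280,180:390,::-1],None,fx=3,fy=3))
E
```

```text
(np.float64(-38.1), 0.1489, 226)
8.77 j6 -109.4 Tz 0.03 F [-1.  -0.4 -0.4] (np.float64(-40.2), 0.1488, 220)
```

View pics/side2.png

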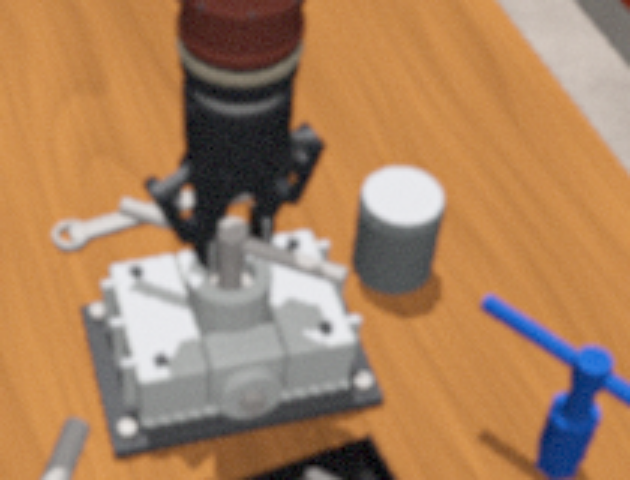

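The key has dropped: the bar surface is at 0.149 m, 16 mm lower, and the bar is at -40° with the hub upright at crop (230,245). I keep turning until it is tight.

```bash
python3 - <<'E'
from h import *
from rig import robot
turn(robot,4,14,lambda s,b:abs(s['wrist_torque'][2])>.9)
E
```

```text
9.12 j6 -105.6 Tz 0.19 F [-0.2 -2.6  0.9] (np.float64(-42.1), 0.1489, 215)
9.42 j6 -101.6 Tz 0.18 F [-0.4 -2.1  0.9] (np.float64(-45.7), 0.1482, 196)
9.72 j6 -97.6 Tz 0.13 F [-0.9 -3.9  1.2] (np.float64(-49.6), 0.1489, 178)
10.02 j6 -93.6 Tz 0.19 F [-0.6 -4.8  0.6] (np.float64(-54.0), 0.1492, 164)
10.32 j6 -89.5 Tz 0.15 F [-1.6 -6.3 -0.1] (np.float64(-58.4), 0.1498, 143)
10.62 j6 -85.5 Tz 0.16 F [-1.8 -6.1  0.2] (np.float64(-62.5), 0.1497, 143)
10.92 j6 -81.5 Tz 0.2 F [-2.2 -5.6  0.4] (np.float64(-66.9), 0.15, 145)
11.22 j6 -77.5 Tz 0.13 F [-2.7 -4.6  0.7] (np.float64(-69.7), 0.1502, 158)
11.52 j6 -73.5 Tz 0.34 F [-3.7 -5.   0.6] (np.float64(-72.8), 0.1498, 159)
11.82 j6 -69.6 Tz 0.66 F [-3.9 -6.3  0.5] (np.float64(-74.6), 0.15, 158)
12.12 j6 -65.6 Tz 1.06 F [-4.9 -7.4  0.9] (np.float64(-77.7), 0.1498, 163)
```

```bash
python3 - <<'E'
from h import *
from rig import robot
turn(robot,3,2,lambda s,b:abs(s['wrist_torque'][2])>1.6)
turn(robot,-9,2,lambda s,b:0)
robot.sleep(.3); s=robot.sense(); print(s['wrist_torque'],s['force'])
robot.move_linear([*s['ee_pos'][:2],.26],v=.1)
robot.move_pose([.40,.25,.30],[180,0,-33])
robot.sleep(.3)
for n in('top','side'):
    c=robot.capture(n); print(n,axis(c,.144),barstate(c))
    cv2.imwrite(f'pics/{n}3.png',c['img'][:,:,::-1])
print(robot.sense()['time'])
E
```

```text
12.42 j6 -62.8 Tz 1.36 F [-3.9 -5.6  1.9] (np.float64(-79.2), 0.1501, 158)
12.72 j6 -59.8 Tz 1.39 F [-3.9 -6.4  0.8] (np.float64(-82.2), 0.1501, 147)
13.04 j6 -68.5 Tz 0.82 F [-1.2 -1.3  0. ] (np.float64(-75.7), 0.1498, 163)
13.37 j6 -77.3 Tz 0.11 F [-0.4 -0.5  0.1] (np.float64(-71.1), 0.1498, 163)
[0.04983196 0.1707098  0.02572485] [-0.68235473  1.07740821  0.33905873]
top (array([0.52630192, 0.03793641]), np.float64(-70.68644227828099), np.float64(0.1803980044502237)) (np.float64(-70.7), 0.1498, 214)
side (array([0.52589201, 0.03722389]), np.float64(-70.89471463630898), np.float64(0.18730617648960102)) (np.float64(-70.6), 0.1493, 227)
16.4167
```

View pics/side3.png

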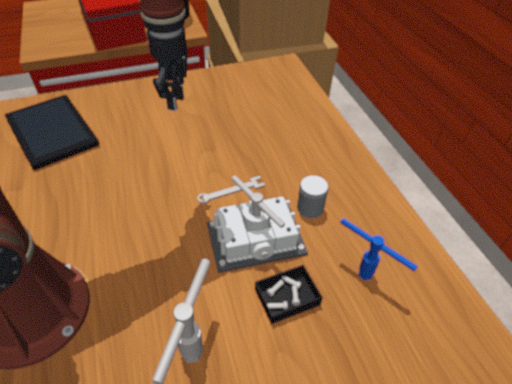

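The key stands upright on its axis, 16 mm down, at -70.7°. That is 62° of travel, and the torque climbed to 1.4 Nm against the stop. The gripper is clear and the bystanders haven't moved.

```bash
python3 -c "
from rig import robot
print(robot.hand_in())"
```

```text
the job is handed in; nothing more can be done
None
```

The job is handed in, verdict not shown: the key dropped 16 mm into the socket and was turned clockwise until torque rose to 1.4 Nm at the plug's stop, then left standing free, with the can, spanner and tray untouched.

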